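Crank the herb mill evenly through its heavy spot

TASK

The hand mill on the dispensary counter is charged with hard dried root. Push its catch drawer gently home, then take the crank by its wooden knob and turn it clockwise, seen from above, at an even, unhurried pace of about ten seconds a turn, until the knob comes over the drawer front for the second time; park it there and let go. Once in every turn the mill bites: lean steadily through that heavy spot and hold the crank back as it gives, so that it never snatches ahead or runs back. The mill only stands on a suction foot, so do not wrench it sideways by the handle, and leave the other things on the counter where they are.

Things in the scene. Friction and masses are not known exactly. Their poses are not given: they have to be found in the camera images.
- mill: Grey metal hand mill, 270 mm tall to the top of its knob. Origin: on the counter, on the mill's upright shaft; z up. Its -x side is the front with the catch drawer. Drawer housing: x -135 to 45, y +-60, top 94 mm high; above it a steel drum of radius 65 up to 194 mm. It stands on a rubber suction foot that gives: 10 N sideways at the knob rocks it by about 0.005 rad (1.2 mm at the knob).
- crank_hub (a point): Point on the axis of the crank, on its hub, 221 mm above the counter. The crank turns about the upright line through this point. A flat steel arm (20 mm wide, top at 217 mm) runs out from here to the knob; the hub is 228 mm high.
- crank (a joint): Angle of the crank, rad, growing clockwise seen from above, counting on over turns; 0, 2 pi, 4 pi: knob straight over the drawer front (mill's -x). Starts at 1.0 to 1.6; to end at 4 pi. Plain drag 1 to 3 N at the knob; once a turn, always at the same angle (its middle between 2.7 and 4.2), it takes up to 20 N for half a radian, then pushes on by itself for half a radian.
- crank_end (a point): Far end of the crank's steel arm, 109 mm from the axis, 217 mm above the counter. The dark wooden knob stands upright on the arm: 28 mm in diameter, from 222 to 268 mm above the counter. It spins freely on its pin, so it can be held fast without turning the hand. The pin is clamped in the arm's slot anywhere from 73 to 97 mm out from the axis; where, is not measured: look or feel.
- catch_drawer: The catch drawer, in the mill's front; it slides along the mill's x against about 2 N of friction to a firm stop. Origin: on the shaft, 29 mm above the counter, when shut; at the start it stands out 22 to 45 mm to the mill's -x.
- drawer_front (a point): Centre of the flat outer face of the drawer front, 57 mm above the counter; the face is 116 mm wide and 56 mm high and looks to the mill's -x. 19 mm above this point a steel lip, 50 mm wide and 6 mm thick, stands 12 mm out of the face. Shut, this point is 141 mm from the shaft.
- jar: Bystander: white plastic jar, 68 mm in diameter, 105 mm tall; origin under its centre.
- tin: Bystander: small open red tin box, 100 x 75 x 60 mm; origin under its centre.
- spatula: Bystander: spatula with a wooden handle, about 190 mm long, lying on the counter; origin under it.

How it is judged:
On the way, in this order (a step that is already met when the one before it is completed fails the run):
1. the catch drawer is home, within 2 mm (x of drawer_front in the frame of mill above -0.143 m), for 0.1 s.
2. the knob has come round to the drawer front for the first time (value of joint crank above 6.1 rad), for 0.1 s.
At the end, for the whole second after the job is handed in: The catch drawer is home within 2 mm; the crank is at rest at its second coming round, the knob within 0.3 rad of straight over the drawer front (value of joint crank between 12.27 and 12.87 rad and x of drawer_front in the frame of mill above -0.143 m and velocity of joint crank between -0.05 and 0.05 rad/s); the robot touches nothing.
It fails at once if the crank snatches ahead, faster than 2 rad/s (velocity of joint crank above 2 rad/s).
It fails at once if the crank runs back, faster than 0.5 rad/s (velocity of joint crank below -0.5 rad/s).
It fails at once if the mill is wrenched: it rocks over 0.016 rad on its foot, as 32 N sideways at the knob would do (angle between mill's own z axis and vertical above 0.016 rad).
It fails at once if the drawer is rammed with over 30 N (contact force between anything else and catch_drawer above 30 N).
It fails at once if the jar, the tin or the spatula is moved over 20 mm (distance of any of jar, tin, spatula from where it was at the start of the episode above 0.02 m).
It also fails if it takes over 72 s, if anything falls off the work surface, if the arm or the gripper's body presses on something with over 40 N, if the wrist force passes 120 N, or if a joint passes its speed limit or range.

ROBOT

A 6-joint arm with a two-finger parallel gripper is mounted at the origin on the work surface. World frame = base frame: x ahead of the robot, y to its left, z up, the work surface at z = 0. Lengths are in m, angles in rad, forces in N, time in s.
With the tool pointing down it reaches from about 0.4 to 0.825 m from the base axis. Payload 7 kg.
Tool frame: the origin (TCP) lies on the centre line of the jaws, within the pads' length; the fingertips stand r.nose_length ahead of it and the grasp point (between the pads) lies 3 mm ahead of it (r.nose_length is the distance from the TCP to the fingertips, in m); z points along the fingers, y is the line along which they close (so a half turn about z gives the same grasp; the last joint's range is limited). The gripper opens to 88 mm and grips with 3 to 60 N. Pads are 19 mm wide; open, the fingers measure 130 mm over their backs; the gripper's body (78 mm by 193 mm) begins 47 mm behind the grasp point.
Start: joints at [1.597, 0.359, 0.012, 0, -1.224, -0.288], TCP at [0.175, 0.652, 0.249] pointing down, gripper open.
Joint ranges: [-3.07, 3.07], [-1.43, 2.12], [-1.02, 1.25], [-3.03, 1.67], [-3.05, -0], [-3.03, 3.03]. Speed limits (rad/s): [2.39, 2.39, 3.01, 3.14, 3.14, 3.14].

INTERFACE

Orientations are given as a unit quaternion [x, y, z, w].
In Python, from rig import r gives the robot as it stands.
- The arm moves only by the tool step_arm, never from a script. Its argument "steps" is a list of rows, each a list of 5 numbers: the shift along the tool's x, y, z in cm, then the turn about the tool's z in rad, then the opening, from -1 (shut) to 1 (fully open). A call has 1 to 20 rows; each row is the pose to reach, as a shift and turn from the pose commanded when the call began, along the tool's axes at that moment; what a row does not reach only later rows make up. A row lasts 1/8 s, in which the tool goes at most 62.5 mm and 10.7 degrees, less where a joint would pass 70% of its speed; a pose out of reach is approached as far as the arm can. A call with a gripper value outside its range is refused whole. The fingers move at their own pace and stop on an object; "force" is the grip in N (left out, the last holds). Time passes only in rows, so rows that repeat a pose let the fingers close. It gives the time, the measured TCP pose, the force, the opening and the grip force at its end, in the units of the state.
- r.read_state(): the state, without advancing time (a new reading comes with each control period).
- r.read_camera(name): name is "side" or "top" or "wrist"; returns the picture (400x640x3 uint8, blue, green, red); there is no depth.
- r.camera_params(name): a dict with "intrinsics" (3x3 intrinsics, pixels), "R" (3x3) and "t" (3): a world point X has camera coordinates R X + t. Camera axes: x right, y down, z forward; pixel columns grow to the right and rows downward; lengths in m; the calibration is good to about 2 mm. A picture is of the moment at which its call begins: read the wrist's pose just before it. camera_params takes no time and is no camera call; for the wrist camera it gives the pose at the moment of the call.
- r.hand_in(): hands the job in; it is judged then, once.
The state is a dict: "clock": time; "joints": joint angles; "qd": joint speeds; "joint_torque": joint torques, N m; "tool_pos": TCP position; "eef_rot": TCP orientation; "contact_force": force on the tool from outside, world axes, zero at the start; "moment": the same for the moment, N m; "finger_gap": finger opening in m; "finger_force": force on a finger pad.
Only numpy, scipy, OpenCV 4.12 (cv2) and the standard library are available. Lean on these libraries where they do the work, as an engineer would, in place of code of your own. Each camera call takes 0.05 s, during which the arm holds its last target. There are 200 camera calls.

## Working session

There is one attempt and no reset: what is moved stays moved. The work goes in short steps, Python scripts to look and compute and a tool call to move; the robot and the scene stay as the last step left them, time stands still between calls to the robot, and variables do not carry over. Pictures are saved under pics/ and viewed, at most 10 in all, crops included, and the job is handed in when it is done.

Besides the shell and the picture viewer there is one more tool, called after "Request:" by a JSON object that holds its "op" and its "data". step_arm: Moves the arm, as the interface text tells. Its arguments: {"type":"object","properties":{"steps":{"type":"array"},"force":{"type":"number"}},"required":["steps"]}

```bash
mkdir -p pics; ls; python3 - <<'E'
from rig import r
import cv2,json
s=r.read_state();print({k:s[k] for k in('clock','tool_pos','eef_rot','finger_gap','contact_force')},r.nose_length)
for n in('side','top'):
    cv2.imwrite(f'pics/{n}0.png',r.read_camera(n));p=r.camera_params(n);print(n,p)
E
```

```text
pics
{'clock': 0.0, 'tool_pos': array([0.17460254, 0.65158585, 0.24764554]), 'eef_rot': array([ 9.91437835e-01, -1.30577077e-01, -1.90864413e-05,  8.03659166e-04]), 'finger_gap': 0.08762815473104155, 'contact_force': array([0.18203886, 1.26455966, 0.76451311])} 0.022
side {'intrinsics': array([[385.3517997 ,   0.        , 320.65021706],
       [  0.        , 385.3517997 , 197.62033902],
       [  0.        ,   0.        ,   1.        ]]), 'R': array([[ 0.96376976, -0.26631199,  0.01502599],
       [-0.15925999, -0.61971455, -0.76849862],
       [ 0.21397222,  0.73826269, -0.63967499]]), 't': array([-0.58613269,  0.20327653,  0.88746159])}
top {'intrinsics': array([[511.38742906,   0.        , 313.55033799],
       [  0.        , 511.38742906, 195.76689176],
       [  0.        ,   0.        ,   1.        ]]), 'R': array([[ 0.02526429, -0.99959731,  0.01292011],
       [-0.98736549, -0.02697339, -0.15614682],
       [ 0.15643244, -0.00881193, -0.98764935]]), 't': array([-0.03696226,  0.61295239,  1.59041205])}
```

View pics/top0.png

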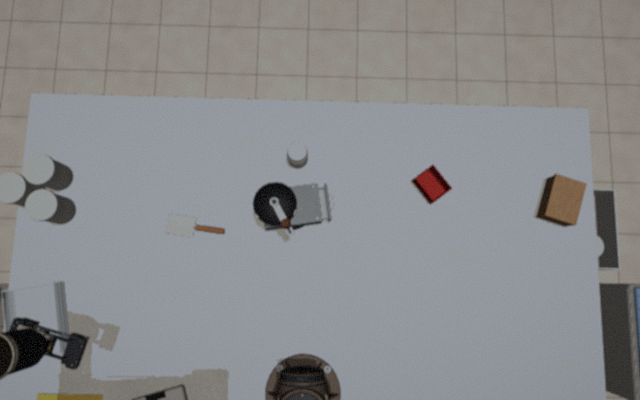

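View pics/side0.png

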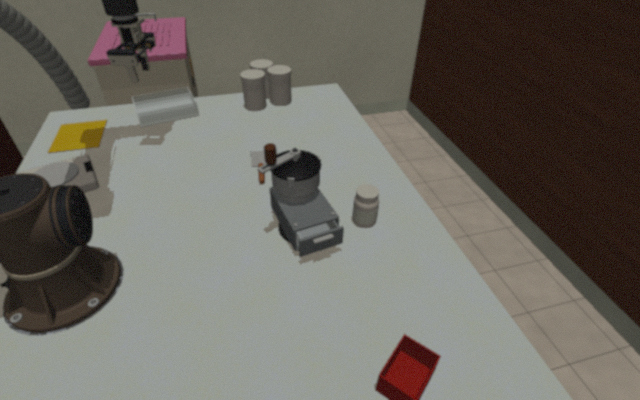

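The top view shows the mill hub near (274,201), the knob near (288,226) and the drawer front near col 327. In the side view the knob is at (270,153) and the drawer front at (320,238). I'll enlarge both.

```bash
python3 - <<'E'
import cv2
a=cv2.imread('pics/top0.png')[160:260,235:355];cv2.imwrite('pics/topc.png',cv2.resize(a,None,fx=6,fy=6,interpolation=cv2.INTER_CUBIC))
a=cv2.imread('pics/side0.png')[135:260,245:385];cv2.imwrite('pics/sidec.png',cv2.resize(a,None,fx=4.8,fy=4.8,interpolation=cv2.INTER_CUBIC))
E
```

```text
(no output)
```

View pics/topc.png

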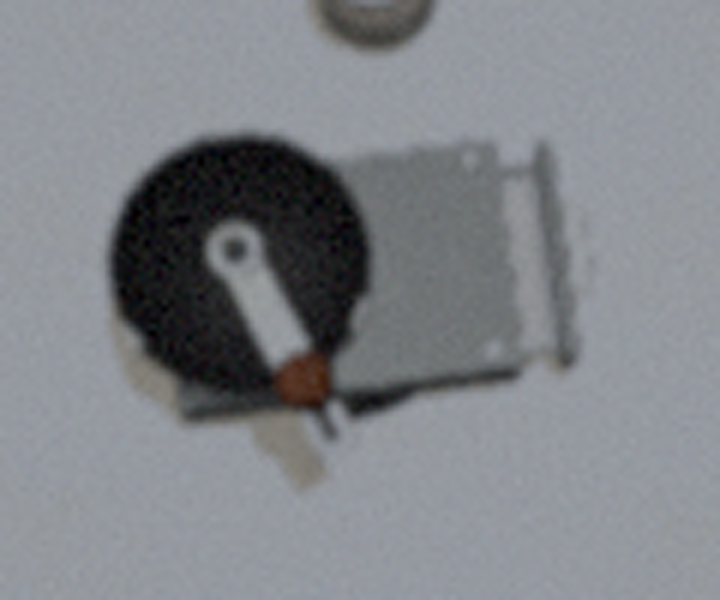

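View pics/sidec.png

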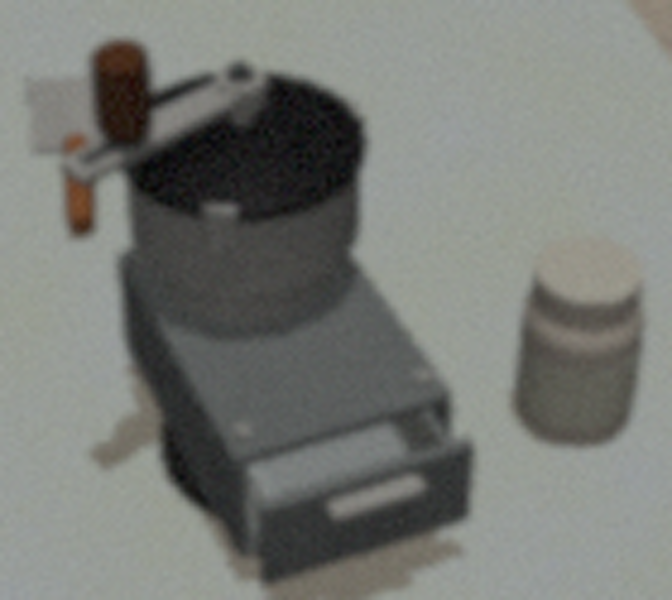

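Top crop, in crop pixels: hub (235,248), knob top (303,378), arm end (335,437), housing front corners (495,148) and (520,372). Side crop: hub (240,70), knob top (120,50), knob base (123,138), drawer face corners (262,490), (472,443), (265,580), (468,518). I'll fit all of these together.

```bash
cat > fit.py <<'E'
import numpy as np
from rig import r
from scipy.optimize import least_squares
P={n:r.camera_params(n) for n in('side','top')}
def proj(n,X):
    p=P[n];c=p['R']@X+p['t'];u=p['intrinsics']@c;return u[:2]/u[2]
obs=[('top','hub',235,248),('top','knob',303,378),('top','end',335,437),('top','hl',495,148),('top','hr',520,372),
('side','hub',240,70),('side','knob',120,50),('side','kb',123,138),('side','end',75,168),('side','tl',262,490),('side','tr',472,443),('side','bl',265,580),('side','br',468,518),
('side','hr',245,465),('side','hl',447,400)]
def pts(v):
    x,y,a,d,th,rho=v;ca,sa=np.cos(a),np.sin(a)
    k=lambda R,z:(-R*np.cos(th),R*np.sin(th),z)
    f=-.141-d
    L=dict(hub=(0,0,.228),knob=k(rho,.268),kb=k(rho,.222),end=k(.109,.217),hl=(-.135,-.06,.094),hr=(-.135,.06,.094),
     tl=(f,.058,.085),tr=(f,-.058,.085),bl=(f,.058,.029),br=(f,-.058,.029))
    return {n:np.array([x+ca*p[0]-sa*p[1],y+sa*p[0]+ca*p[1],p[2]]) for n,p in L.items()}
def px(n,u,v):
    return ((u+.5)/6-.5+235,(v+.5)/6-.5+160) if n=='top' else ((u+.5)/4.8-.5+245,(v+.5)/4.8-.5+135)
def res(v):
    q=pts(v);return np.concatenate([proj(n,q[k])-px(n,a,b) for n,k,a,b in obs])
if __name__=='__main__':
    s=least_squares(res,[.6,.08,1.57,.03,1.1,.085],loss='soft_l1')
    print(s.x.round(4));
    for o,e in zip(obs,res(s.x).reshape(-1,2)):print(o[:2],e.round(2))
    for k,p in pts(s.x).items():print(k,p.round(4))
    print(np.sqrt(np.diag(np.linalg.inv(s.jac.T@s.jac))).round(4))
E
python3 fit.py
```

```text
[0.5678 0.0938 1.716  0.018  1.21   0.077 ]
('top', 'hub') [-0.13 -0.16]
('top', 'knob') [0.28 0.67]
('top', 'end') [0.83 2.67]
('top', 'hl') [ 0.19 -1.1 ]
('top', 'hr') [ 0.71 -0.49]
('side', 'hub') [ 1.06 -1.38]
('side', 'knob') [-0.11  0.28]
('side', 'kb') [ 0.65 -1.1 ]
('side', 'end') [-0.2  -0.08]
('side', 'tl') [-0.77  2.98]
('side', 'tr') [ 0.29 -0.77]
('side', 'bl') [-0.89  0.44]
('side', 'br') [-0.04 -0.3 ]
('side', 'hr') [-1.82 -1.08]
('side', 'hl') [ 2.07 -0.99]
hub [0.5678 0.0938 0.228 ]
knob [0.5005 0.0565 0.268 ]
kb [0.5005 0.0565 0.222 ]
end [0.4725 0.041  0.217 ]
hl [ 0.6467 -0.0311  0.094 ]
hr [ 0.528  -0.0484  0.094 ]
tl [ 0.5334 -0.0719  0.085 ]
tr [ 0.6482 -0.0551  0.085 ]
bl [ 0.5334 -0.0719  0.029 ]
br [ 0.6482 -0.0551  0.029 ]
[0.0017 0.0016 0.0131 0.0027 0.0257 0.0024]
```

The fit is consistent except for two misread points (top 'end', side 'tl'). I'll rise, travel over the mill front with the hand turned so the jaws close along mill y, and refine from the wrist camera.

Request:
{"op": "step_arm", "data": {"steps": [[0,0,-10,0,1],[0,0,-17,0,1],[0,0,-17,0,1],[55,58,-17,1.16,1],[55,58,-17,1.16,1],[55,58,-17,1.16,1],[55,58,-17,1.16,1],[55,58,-17,1.16,1],[55,58,-17,1.16,1],[55,58,-17,1.16,1],[55,58,-17,1.16,1],[55,58,-17,1.16,1],[55,58,-17,1.16,1],[55,58,-17,1.16,1],[55,58,-17,1.16,1],[55,58,-17,1.16,1],[55,58,-17,1.16,1],[55,58,-17,1.16,1],[55,58,-17,1.16,1],[55,58,-17,1.16,1]]}}

```text
clock: 2.6
tool_pos: [0.5556, -0.0496, 0.419]
eef_rot: [0.758, -0.652, 0.0, -0.0]
contact_force: [-0.6, 0.4, 1.1]
finger_gap: 0.0873
finger_force: 0.0
```

```bash
python3 - <<'E'
from rig import r
import cv2,pickle
s=r.read_state();print({k:s[k] for k in('clock','tool_pos','eef_rot','joints','contact_force')})
p=r.camera_params('wrist');im=r.read_camera('wrist');cv2.imwrite('pics/w1.png',im)
pickle.dump(p,open('w1.pkl','wb'));print(p)
E
```

```text
{'clock': 2.6, 'tool_pos': array([ 0.55555293, -0.04960892,  0.41900177]), 'eef_rot': array([ 7.58335604e-01, -6.51864199e-01,  2.06283167e-04, -3.66894741e-04]), 'joints': array([ 2.61928923e-01,  1.00563802e-01,  5.24349245e-02, -7.29268995e-05,
       -1.52182879e+00, -1.11209458e-01]), 'contact_force': array([-0.63327201,  0.43298969,  1.13030532])}
{'intrinsics': array([[345.78945491,   0.        , 321.67748559],
       [  0.        , 345.78945491, 197.74275286],
       [  0.        ,   0.        ,   1.        ]]), 'R': array([[-9.88737772e-01, -1.49657099e-01, -6.09787748e-04],
       [-1.42968720e-01,  9.43329482e-01,  2.99481941e-01],
       [-4.42443677e-02,  2.96196287e-01, -9.54101774e-01]]), 't': array([0.5420825 , 0.03615429, 0.59308585])}
```

View pics/w1.png

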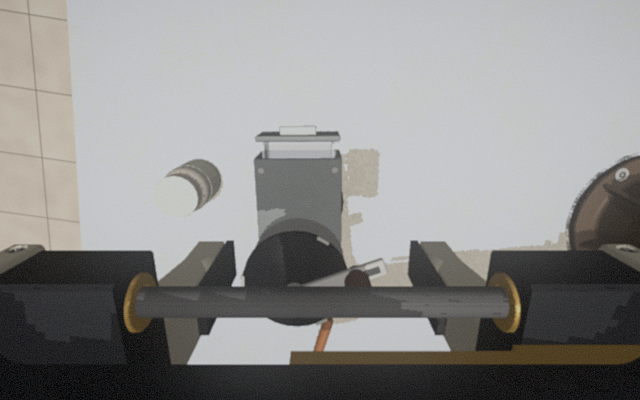

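Clear view of the drawer (face near row 136, cols 256–340, lip 280–316); the gripper bar hides the hub. I'll shift toward +y for a second picture.

Request:
{"op": "step_arm", "data": {"steps": [[-5,0,0,0,1],[-10,0,0,0,1],[-10,0,0,0,1],[-10,0,0,0,1],[-10,0,0,0,1]]}}

```text
clock: 3.28
tool_pos: [0.541, 0.0477, 0.4187]
eef_rot: [0.758, -0.653, 0.0, -0.0]
contact_force: [0.6, -0.0, 0.7]
finger_gap: 0.0874
finger_force: 0.0
```

```bash
python3 - <<'E'
from rig import r
import cv2,pickle
p=r.camera_params('wrist');im=r.read_camera('wrist');cv2.imwrite('pics/w2.png',im)
pickle.dump(p,open('w2.pkl','wb'));print(r.read_state()['tool_pos'])
cv2.imwrite('pics/w2c.png',cv2.resize(im[20:290,230:410],None,fx=2.2*2/2,fy=2.2,interpolation=cv2.INTER_CUBIC))
a=cv2.imread('pics/w1.png')[110:290,240:400]
b=cv2.resize(im[20:260,230:400],None,fx=2.4,fy=2.4,interpolation=cv2.INTER_CUBIC)
a=cv2.resize(a,None,fx=2.4,fy=2.4,interpolation=cv2.INTER_CUBIC)
import numpy as np
c=np.zeros((576,800,3),np.uint8);c[:b.shape[0],:b.shape[1]]=b;c[:a.shape[0],410:410+a.shape[1]]=a
cv2.imwrite('pics/w12.png',c)
E
```

```text
[0.54107157 0.04756333 0.41863933]
```

View pics/w12.png

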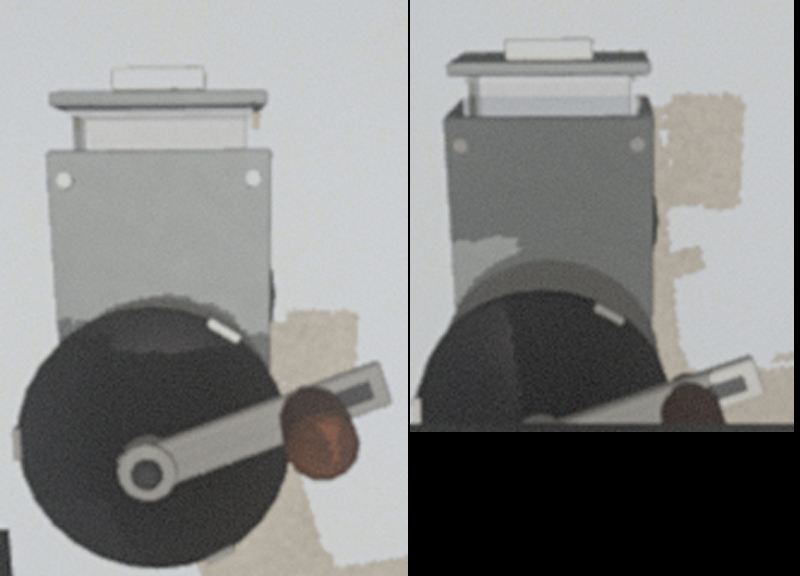

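Wrist crop 2 gives hub (147,474), knob top (322,444), arm end (384,382), drum rim centre (155,437), housing edge (48,152)–(271,150), plate outer edge (50,94)–(267,92), lip (112,69)–(205,68). Crop 1 gives lip (95,40)–(183,38), plate (38,65)–(240,63), housing (37,119)–(242,118). I'll refit with these.

```bash
cat > fit2.py <<'E'
import numpy as np,pickle,fit
from scipy.optimize import least_squares
for n in('w1','w2'):fit.P[n]=pickle.load(open(n+'.pkl','rb'))
fit.obs=[o for o in fit.obs if o[:2] not in(('top','end'),('side','tl'))]
fit.obs+=[('w2','hub',147,474),('w2','knob',322,444),('w2','end',384,382),('w2','hr',271,150),('w2','hl',48,152),('w2','tr',50,94),('w2','tl',267,92),('w2','lr',112,69),('w2','ll',205,68),('w2','rim',155,437),
('w1','lr',95,40),('w1','ll',183,38),('w1','tr',38,65),('w1','tl',240,63),('w1','hl',37,119),('w1','hr',242,118),('w1','end',349,375)]
op=fit.px
fit.px=lambda n,u,v: ((u+.5)/2.4-.5+230,(v+.5)/2.4-.5+20) if n=='w2' else ((u+.5)/2.4-.5+240,(v+.5)/2.4-.5+110) if n=='w1' else op(n,u,v)
o2=fit.pts
def pts(v):
    d=o2(v);x,y,a,e=v[:4];ca,sa=np.cos(a),np.sin(a)
    for k,p in dict(rim=(0,0,.194),ll=(-.153-e,.025,.079),lr=(-.153-e,-.025,.079)).items():
        d[k]=np.array([x+ca*p[0]-sa*p[1],y+sa*p[0]+ca*p[1],p[2]])
    return d
fit.pts=pts
s=least_squares(fit.res,[.567,.093,1.7,.025,1.2,.08],loss='soft_l1');print(s.x.round(4))
for o,e in zip(fit.obs,fit.res(s.x).reshape(-1,2)):print(o[:2],e.round(2),end=' ')
print()
for k in('hub','knob','ll','lr'):print(k,pts(s.x)[k].round(4))
E
python3 fit2.py
```

```text
[0.5657 0.097  1.7255 0.0218 1.1968 0.0747]
('top', 'hub') [-1.28  0.56] ('top', 'knob') [-0.74  0.39] ('top', 'hl') [-1.08 -0.83] ('top', 'hr') [-0.2  -0.26] ('side', 'hub') [-0.09 -1.95] ('side', 'knob') [-0.02 -0.41] ('side', 'kb') [ 0.74 -1.81] ('side', 'end') [-0.67 -0.27] ('side', 'tr') [ 0.2  -0.82] ('side', 'bl') [-0.81  0.7 ] ('side', 'br') [-0.13 -0.35] ('side', 'hr') [-2.41 -1.83] ('side', 'hl') [ 1.2  -1.98] ('w2', 'hub') [-0.64  1.72] ('w2', 'knob') [0.78 0.9 ] ('w2', 'end') [ 1.05 -1.54] ('w2', 'hr') [ 0.73 -1.53] ('w2', 'hl') [-1.3  -1.69] ('w2', 'tr') [-0.66 -0.57] ('w2', 'tl') [ 0.65 -0.4 ] ('w2', 'lr') [-0.25 -0.08] ('w2', 'll') [0.35 0.04] ('w2', 'rim') [-1.31  6.13] ('w1', 'lr') [-0.05  0.45] ('w1', 'll') [0.14 1.12] ('w1', 'tr') [-0.88 -0.37] ('w1', 'tl') [0.84 0.08] ('w1', 'hl') [-1.89 -1.25] ('w1', 'hr') [ 1.59 -1.22] ('w1', 'end') [ 0.12 -1.02] 
hub [0.5657 0.097  0.228 ]
knob [0.5012 0.0593 0.268 ]
ll [ 0.5679 -0.0795  0.079 ]
lr [ 0.6173 -0.0718  0.079 ]
```

The fit agrees to about 3 mm: drawer about 22 mm out, lip edge centre at (0.593,-0.076). Next I'll go in front of it, fingers shut, and descend.

Request:
{"op": "step_arm", "data": {"steps": [[6,-1,0,0,-1],[12,-2,0,0,-1],[17.5,-3.3,0,0,-1],[17.5,-3.3,5,0,-1],[17.5,-3.3,10,0,-1],[17.5,-3.3,16,0,-1],[17.5,-3.3,22,0,-1],[17.5,-3.3,28,0,-1],[17.5,-3.3,32,0,-1],[17.5,-3.3,34,0,-1],[17.5,-3.3,34,0,-1],[17.5,-3.3,34,0,-1]]}}

```text
clock: 4.82
tool_pos: [0.6003, -0.1204, 0.0796]
eef_rot: [0.758, -0.653, 0.001, -0.0]
contact_force: [0.6, 0.3, -0.3]
finger_gap: 0.0008
finger_force: 0.0
```

Request:
{"op": "step_arm", "data": {"steps": [[-0.8,0,0,0,-1],[-1.6,0,0,0,-1],[-2.4,0,0,0,-1],[-2.9,0,0,0,-1],[-3.3,0,0,0,-1],[-3.6,0,0,0,-1],[-3.9,0,0,0,-1],[-4.2,0,0,0,-1],[-4.4,0,0,0,-1],[-4.6,0,0,0,-1],[-4.8,0,0,0,-1],[-4.9,0,0,0,-1]]}}

```text
clock: 6.32
tool_pos: [0.5923, -0.0713, 0.0785]
eef_rot: [0.758, -0.652, -0.0, 0.0]
contact_force: [1.8, -1.8, 2.5]
finger_gap: 0.0003
finger_force: 1.0
```

Request:
{"op": "step_arm", "data": {"steps": [[-0.1,0,0,0,-1],[-0.2,0,0,0,-1],[-0.3,0,0,0,-1],[-0.4,0,0,0,-1],[-0.5,0,0,0,-1]]}}

```text
clock: 6.95
tool_pos: [0.5916, -0.0664, 0.0786]
eef_rot: [0.758, -0.653, -0.0, 0.0]
contact_force: [-0.5, -2.5, 1.5]
finger_gap: 0.0001
finger_force: 1.0
```

Request:
{"op": "step_arm", "data": {"steps": [[-0.1,0,0,0,-1],[-0.2,0,0,0,-1],[-0.25,0,0,0,-1],[-0.3,0,0,0,-1]]}}

```text
clock: 7.45
tool_pos: [0.5914, -0.0653, 0.079]
eef_rot: [0.758, -0.652, 0.001, 0.001]
contact_force: [1.9, -15.3, 2.3]
finger_gap: 0.0008
finger_force: 7.4
```

The drawer met its firm stop: 15 N, with the position matching the shut distance. Back off, rise, and travel above the knob.

Request:
{"op": "step_arm", "data": {"steps": [[2,0,0,0,-0.5],[4.5,0,0,0,0],[4.5,0,-5,0,0.2],[4.5,0,-11,0,0.2],[4.5,0,-17,0,0.2],[4.5,0,-23,0,0.2],[4.5,0,-26,0,0.2],[0,5,-26,0,0.2],[-6,7,-26,0,0.2],[-11,7,-26,0,0.2],[-11,7,-26,0,0.2],[-11,7,-26,0,0.2],[-11,7,-26,0,0.2]]}}

```text
clock: 9.07
tool_pos: [0.5058, 0.034, 0.3383]
eef_rot: [0.757, -0.653, -0.0, 0.0]
contact_force: [0.1, 0.8, -0.2]
finger_gap: 0.0526
finger_force: 0.0
```

```bash
cat > st.py <<'E'
import numpy as np
from rig import r
from scipy.spatial.transform import Rotation as Ro
s=r.read_state();R=Ro.from_quat(s['eef_rot']).as_matrix();p=s['tool_pos']
def to(X):return (R.T@(np.array(X)-p)*100).round(2)
E
python3 - <<'E'
from st import *
import cv2
print(p,s['finger_gap'],to([.5012,.0593,.252]))
cv2.imwrite('pics/w3.png',r.read_camera('wrist'));cv2.imwrite('pics/t3.png',r.read_camera('top'))
E
```

```text
[0.50583046 0.03403952 0.33828036] 0.05257019873313127 [-2.57  0.08  8.63]
```

View pics/w3.png

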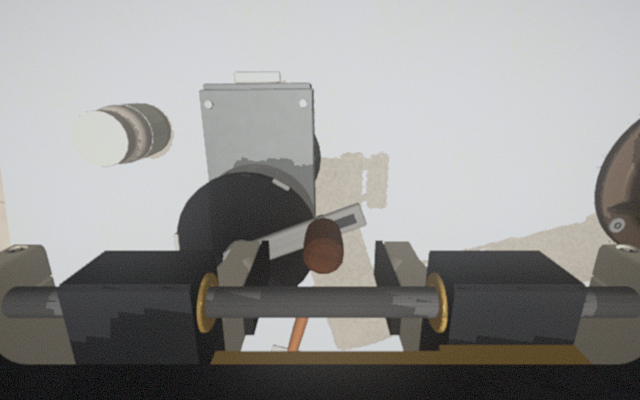

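The drawer is visibly shut, and the knob top centre is at (324,254), midway between the fingers (≈322). I'll check the knob estimate at height 0.268.

```bash
python3 - <<'E'
from st import *
P=r.camera_params('wrist');K=P['intrinsics'];Rc=P['R'];t=P['t']
d=Rc.T@np.linalg.solve(K,[324,254,1]);c=-Rc.T@t;X=c+d*(.268-c[2])/d[2];print(X)
print(to([X[0],X[1],.252]))
E
```

```text
[0.50071659 0.05729455 0.268     ]
[-2.39  0.16  8.63]
```

Request:
{"op": "step_arm", "data": {"steps": [[-2.5,0.1,0,0,0.2],[-2.5,0.1,3,0,0.2],[-2.5,0.1,6,0,0.2],[-2.5,0.1,8,0,0.2],[-2.5,0.1,8.6,0,0.2],[-2.5,0.1,8.6,0,0.2],[-2.5,0.1,8.6,0,-0.2],[-2.5,0.1,8.6,0,-0.6],[-2.5,0.1,8.6,0,-0.6],[-2.5,0.1,8.6,0,-0.6],[-2.5,0.1,8.6,0,-0.6]], "force": 5}}

```text
clock: 10.55
tool_pos: [0.5011, 0.0595, 0.2529]
eef_rot: [0.758, -0.652, 0.0, -0.0]
contact_force: [-1.2, 0.4, 3.7]
finger_gap: 0.0278
finger_force: 5.0
```

```bash
python3 - <<'E'
from st import *
import pickle
P=pickle.load(open('w2.pkl','rb'));K=P['intrinsics'];Rc=P['R'];t=P['t'];c=-Rc.T@t
for n,u,v,z in(('hub',147,474,.228),('knob',322,444,.268),('end',384,382,.217),('rim',155,437,.194)):
    d=Rc.T@np.linalg.solve(K,[(u+.5)/2.4-.5+230,(v+.5)/2.4-.5+20,1]);print(n,(c+d*(z-c[2])/d[2]).round(4))
from fit import P as Q
for n,u,v in(('top',235,248),('side',240,70)):
    from fit import px
    P=Q[n];c=-P['R'].T@P['t'];d=P['R'].T@np.linalg.solve(P['intrinsics'],[*px(n,u,v),1]);print(n,(c+d*(.228-c[2])/d[2]).round(4))
E
```

```text
hub [0.5652 0.0951 0.228 ]
knob [0.502  0.0586 0.268 ]
end [0.4723 0.0438 0.217 ]
rim [0.5651 0.0897 0.194 ]
top [0.5674 0.0935 0.228 ]
side [0.564  0.0885 0.228 ]
```

```bash
cat > plan.py <<'E'
# usage: plan.py th0step... : prints readings of the last call and the next rows
import sys,json,os
from st import *
N=int(sys.argv[1]);ramp=sys.argv[2] if len(sys.argv)>2 else ''
G=dict(C=[.566,.0945],R=.0735,cmd=[float(p[0]),float(p[1])],th=1.232,log=[])
if os.path.exists('g.json'):G=json.load(open('g.json'))
for a in sys.argv[3:]:
    k,v=a.split('=');G[k]=json.loads(v)
C=np.array(G['C']);Y=1.72+np.pi
er=(p[:2]-C)/np.linalg.norm(p[:2]-C);et=np.array([er[1],-er[0]]);F=s['contact_force'][:2]
free=p[:2]+er*(F@er)/8300
G['log'].append([*map(float,free),*map(float,p[:2]),*map(float,F)])
phi=np.arctan2(er[1],er[0]);th=Y-phi;th+=2*np.pi*round((G['th']-th)/(2*np.pi))
print('t',round(s['clock'],2),'th meas',round(th,3),'cmd',round(G['th'],3),'Frad',(F@er).round(1),'Ftan',(F@et).round(1),'Fz',s['contact_force'][2].round(1),'r',np.linalg.norm(p[:2]-C).round(4),'tip err mm',((p[:2]-G['cmd'])*1e3).round(1))
L=np.array(G['log'])[:,:2]
if len(L)>3:
    from scipy.optimize import least_squares
    q=least_squares(lambda v:np.r_[np.hypot(*(L-v[:2]).T)-v[2],(v[:2]-[.566,.0945])*.15],[.566,.0945,.0735]).x;print('circle fit',q.round(4))
rows=[];t=G['th'];w=.0785
for i in range(N):
    f=1.
    if 'u' in ramp:f=min(1,(i+.5)/4)
    if 'd' in ramp:f=min(f,(N-i-.5)/4)
    t=t+w*f
    if 'e' in ramp:t=min(t,4*np.pi)
    X=C+G['R']*np.array([np.cos(Y-t),np.sin(Y-t)])-G['cmd']
    d=R[:2,:2].T@X*100
    rows.append([round(round(float(d[0])/.05)*.05,2),round(round(float(d[1])/.05)*.05,2),0,0,-0.6])
G['th']=t;G['cmd']=(np.array(G['cmd'])+R[:2,:2]@np.array(rows[-1][:2])/100).tolist()
json.dump(G,open('g.json','w'));print(rows)
E
python3 plan.py 6 u
```

```text
t 10.55 th meas 1.226 cmd 1.232 Frad 0.9 Ftan 0.9 Fz 3.7 r 0.0738 tip err mm [0. 0.]
[[-0.1, 0.0, 0, 0, -0.6], [-0.35, 0.1, 0, 0, -0.6], [-0.65, 0.2, 0, 0, -0.6], [-1.15, 0.3, 0, 0, -0.6], [-1.75, 0.35, 0, 0, -0.6], [-2.3, 0.4, 0, 0, -0.6]]
```

Request:
{"op": "step_arm", "data": {"steps": [[0,0,0,0,-0.6],[0,0,0,0,-0.6],[-0.1,0.0,0,0,-0.6],[-0.35,0.1,0,0,-0.6],[-0.65,0.2,0,0,-0.6],[-1.15,0.3,0,0,-0.6],[-1.75,0.35,0,0,-0.6],[-2.3,0.4,0,0,-0.6]], "force": 40}}

```text
clock: 11.55
tool_pos: [0.4932, 0.0813, 0.2529]
eef_rot: [0.758, -0.653, 0.0, 0.001]
contact_force: [-2.6, -2.5, 6.4]
finger_gap: 0.0272
finger_force: 40.0
```

```bash
python3 plan.py 5
```

```text
t 11.55 th meas 1.54 cmd 1.546 Frad 3.0 Ftan -2.0 Fz 6.4 r 0.074 tip err mm [-0.5 -0.4]
[[-0.6, 0.0, 0, 0, -0.6], [-1.15, -0.05, 0, 0, -0.6], [-1.75, -0.15, 0, 0, -0.6], [-2.3, -0.3, 0, 0, -0.6], [-2.85, -0.5, 0, 0, -0.6]]
```

Request:
{"op": "step_arm", "data": {"steps": [[-0.6,0.0,0,0,-0.6],[-1.15,-0.05,0,0,-0.6],[-1.75,-0.15,0,0,-0.6],[-2.3,-0.3,0,0,-0.6],[-2.85,-0.5,0,0,-0.6]]}}

```text
clock: 12.18
tool_pos: [0.4934, 0.1104, 0.253]
eef_rot: [0.758, -0.652, -0.0, 0.001]
contact_force: [-7.7, -1.3, 10.3]
finger_gap: 0.0276
finger_force: 40.0
```

```bash
python3 plan.py 5
```

```text
t 12.18 th meas 1.935 cmd 1.939 Frad 7.3 Ftan -2.9 Fz 10.3 r 0.0744 tip err mm [-1.1 -0.2]
[[-0.5, -0.2, 0, 0, -0.6], [-1.05, -0.5, 0, 0, -0.6], [-1.5, -0.8, 0, 0, -0.6], [-2.0, -1.15, 0, 0, -0.6], [-2.4, -1.5, 0, 0, -0.6]]
```

```bash
python3 - <<'E'
from st import *
import json
G=json.load(open('g.json'));G['cmd']=(np.array(G['cmd'])-R[:2,:2]@np.array([-2.4,-1.5])/100).tolist();G['th']-=5*.0785;G['log'].pop();json.dump(G,open('g.json','w'))
E
python3 plan.py 5 - C=[.565,.0945] R=.0741
```

```text
Traceback (most recent call last):
  File "plan.py", line 8, in <module>
    k,v=a.split('=');G[k]=json.loads(v)
                          ~~~~~~~~~~^^^
json.decoder.JSONDecodeError: Expecting value: line 1 column 2 (char 1)
```

```bash
python3 plan.py 5 - C=[0.565,0.0945] R=0.0741
```

```text
t 12.18 th meas 1.938 cmd 1.938 Frad 7.3 Ftan -2.9 Fz 10.3 r 0.0734 tip err mm [-1.1 -0.2]
[[-0.55, -0.05, 0, 0, -0.6], [-1.05, -0.35, 0, 0, -0.6], [-1.55, -0.65, 0, 0, -0.6], [-2.05, -1.0, 0, 0, -0.6], [-2.45, -1.35, 0, 0, -0.6]]
```

Request:
{"op": "step_arm", "data": {"steps": [[-0.55,-0.05,-0.05,0,-0.6],[-1.05,-0.35,-0.1,0,-0.6],[-1.55,-0.65,-0.1,0,-0.6],[-2.05,-1.0,-0.1,0,-0.6],[-2.45,-1.35,-0.1,0,-0.6]]}}

```text
clock: 12.8
tool_pos: [0.5038, 0.1372, 0.2532]
eef_rot: [0.758, -0.653, -0.0, 0.0]
contact_force: [-3.2, -0.3, 0.5]
finger_gap: 0.0274
finger_force: 40.0
```

```bash
cp g.json gb.json; python3 plan.py 5
```

```text
t 12.8 th meas 2.329 cmd 2.331 Frad 2.5 Ftan -2.1 Fz 0.5 r 0.0746 tip err mm [-0.3  0.3]
circle fit [0.5657 0.0962 0.0745]
[[-0.4, -0.45, 0, 0, -0.6], [-0.8, -0.9, 0, 0, -0.6], [-1.15, -1.35, 0, 0, -0.6], [-1.45, -1.85, 0, 0, -0.6], [-1.7, -2.4, 0, 0, -0.6]]
```

```bash
cp gb.json g.json; python3 plan.py 5 - C=[0.5652,0.0953] R=0.0743
```

```text
t 12.8 th meas 2.319 cmd 2.331 Frad 2.5 Ftan -2.0 Fz 0.5 r 0.0743 tip err mm [-0.3  0.3]
circle fit [0.5657 0.0962 0.0745]
[[-0.5, -0.45, 0, 0, -0.6], [-0.9, -0.9, 0, 0, -0.6], [-1.2, -1.4, 0, 0, -0.6], [-1.5, -1.9, 0, 0, -0.6], [-1.8, -2.4, 0, 0, -0.6]]
```

Request:
{"op": "step_arm", "data": {"steps": [[-0.5,-0.45,0,0,-0.6],[-0.9,-0.9,0,0,-0.6],[-1.2,-1.4,0,0,-0.6],[-1.5,-1.9,0,0,-0.6],[-1.8,-2.4,0,0,-0.6]]}}

```text
clock: 13.42
tool_pos: [0.5218, 0.156, 0.253]
eef_rot: [0.758, -0.653, -0.001, 0.004]
contact_force: [-19.0, -5.9, 11.8]
finger_gap: 0.0273
finger_force: 40.0
```

```bash
cp g.json gb.json; python3 plan.py 5
```

```text
t 13.43 th meas 2.67 cmd 2.724 Frad 6.3 Ftan -18.9 Fz 11.8 r 0.0746 tip err mm [-3.4 -2.2]
circle fit [0.5664 0.0963 0.0751]
[[-0.2, -0.55, 0, 0, -0.6], [-0.35, -1.1, 0, 0, -0.6], [-0.5, -1.65, 0, 0, -0.6], [-0.6, -2.25, 0, 0, -0.6], [-0.6, -2.85, 0, 0, -0.6]]
```

```bash
cp gb.json g.json; python3 plan.py 4 - C=[0.5656,0.0957] R=0.0747
```

```text
t 13.43 th meas 2.663 cmd 2.724 Frad 6.4 Ftan -18.8 Fz 11.8 r 0.0745 tip err mm [-3.4 -2.2]
circle fit [0.5664 0.0963 0.0752]
[[-0.25, -0.6, 0, 0, -0.6], [-0.45, -1.15, 0, 0, -0.6], [-0.55, -1.7, 0, 0, -0.6], [-0.65, -2.3, 0, 0, -0.6]]
```

Request:
{"op": "step_arm", "data": {"steps": [[-0.25,-0.6,-0.05,0,-0.6],[-0.45,-1.15,-0.05,0,-0.6],[-0.55,-1.7,-0.05,0,-0.6],[-0.65,-2.3,-0.05,0,-0.6]]}}

```text
clock: 13.92
tool_pos: [0.5454, 0.1677, 0.2534]
eef_rot: [0.758, -0.653, -0.001, 0.001]
contact_force: [-4.9, 0.1, -3.6]
finger_gap: 0.0272
finger_force: 40.0
```

```bash
cp g.json gb.json; python3 plan.py 4
```

```text
t 13.93 th meas 3.018 cmd 3.038 Frad 1.4 Ftan -4.7 Fz -3.6 r 0.0748 tip err mm [-1.5 -0.3]
circle fit [0.5656 0.0964 0.0745]
[[-0.05, -0.6, 0, 0, -0.6], [-0.05, -1.15, 0, 0, -0.6], [0.0, -1.75, 0, 0, -0.6], [0.1, -2.3, 0, 0, -0.6]]
```

Request:
{"op": "step_arm", "data": {"steps": [[-0.05,-0.6,0,0,-0.6],[-0.05,-1.15,0,0,-0.6],[0.0,-1.75,0,0,-0.6],[0.1,-2.3,0,0,-0.6]]}}

```text
clock: 14.42
tool_pos: [0.5699, 0.1705, 0.2535]
eef_rot: [0.758, -0.653, -0.0, 0.0]
contact_force: [-2.0, 1.5, -7.1]
finger_gap: 0.0272
finger_force: 40.0
```

```bash
cp g.json gb.json; python3 plan.py 5
```

```text
t 14.43 th meas 3.349 cmd 3.352 Frad 1.4 Ftan -2.1 Fz -7.1 r 0.0749 tip err mm [0.1 0.1]
circle fit [0.5656 0.0964 0.0744]
[[0.15, -0.6, 0, 0, -0.6], [0.35, -1.15, 0, 0, -0.6], [0.6, -1.7, 0, 0, -0.6], [0.85, -2.2, 0, 0, -0.6], [1.15, -2.7, 0, 0, -0.6]]
```

Now lower z by 0.05 cm to ease the -7 N upward pull.

Request:
{"op": "step_arm", "data": {"steps": [[0.15,-0.6,0.05,0,-0.6],[0.35,-1.15,0.05,0,-0.6],[0.6,-1.7,0.05,0,-0.6],[0.85,-2.2,0.05,0,-0.6],[1.15,-2.7,0.05,0,-0.6]]}}

```text
clock: 15.05
tool_pos: [0.5985, 0.163, 0.2535]
eef_rot: [0.758, -0.653, -0.0, -0.0]
contact_force: [-0.3, 3.2, -8.3]
finger_gap: 0.0271
finger_force: 40.0
```

```bash
cp g.json gb.json; python3 plan.py 6
```

```text
t 15.05 th meas 3.746 cmd 3.744 Frad 2.7 Ftan -1.7 Fz -8.3 r 0.0749 tip err mm [ 0.3 -0.1]
circle fit [0.5657 0.0963 0.0746]
[[0.35, -0.45, 0, 0, -0.6], [0.75, -0.9, 0, 0, -0.6], [1.2, -1.3, 0, 0, -0.6], [1.65, -1.7, 0, 0, -0.6], [2.1, -2.05, 0, 0, -0.6], [2.6, -2.35, 0, 0, -0.6]]
```

Request:
{"op": "step_arm", "data": {"steps": [[0.35,-0.45,0.05,0,-0.6],[0.75,-0.9,0.1,0,-0.6],[1.2,-1.3,0.1,0,-0.6],[1.65,-1.7,0.1,0,-0.6],[2.1,-2.05,0.1,0,-0.6],[2.6,-2.35,0.1,0,-0.6]]}}

```text
clock: 15.8
tool_pos: [0.6259, 0.1405, 0.2532]
eef_rot: [0.758, -0.652, 0.0, -0.0]
contact_force: [1.4, 3.2, -0.0]
finger_gap: 0.0277
finger_force: 40.0
```

```bash
cp g.json gb.json; python3 plan.py 6
```

```text
t 15.8 th meas 4.222 cmd 4.215 Frad 3.1 Ftan -1.8 Fz -0.0 r 0.0751 tip err mm [ 0.5 -0.3]
circle fit [0.566  0.0962 0.0748]
[[0.55, -0.25, 0, 0, -0.6], [1.1, -0.45, 0, 0, -0.6], [1.65, -0.65, 0, 0, -0.6], [2.2, -0.75, 0, 0, -0.6], [2.8, -0.85, 0, 0, -0.6], [3.4, -0.9, 0, 0, -0.6]]
```

Request:
{"op": "step_arm", "data": {"steps": [[0.55,-0.25,0,0,-0.6],[1.1,-0.45,0,0,-0.6],[1.65,-0.65,0,0,-0.6],[2.2,-0.75,0,0,-0.6],[2.8,-0.85,0,0,-0.6],[3.4,-0.9,0,0,-0.6]]}}

```text
clock: 16.55
tool_pos: [0.6396, 0.1081, 0.253]
eef_rot: [0.758, -0.652, 0.0, -0.0]
contact_force: [2.6, 1.7, 4.9]
finger_gap: 0.0274
finger_force: 40.0
```

```bash
cp g.json gb.json; python3 plan.py 6 - C=[0.566,0.096]
```

```text
t 16.55 th meas 4.699 cmd 4.686 Frad 2.8 Ftan -1.3 Fz 4.9 r 0.0746 tip err mm [ 0.3 -0.5]
circle fit [0.566  0.0961 0.0748]
[[0.55, 0.0, 0, 0, -0.6], [1.1, 0.05, 0, 0, -0.6], [1.7, 0.15, 0, 0, -0.6], [2.25, 0.25, 0, 0, -0.6], [2.85, 0.45, 0, 0, -0.6], [3.35, 0.7, 0, 0, -0.6]]
```

Request:
{"op": "step_arm", "data": {"steps": [[0.55,0.0,-0.05,0,-0.6],[1.1,0.05,-0.05,0,-0.6],[1.7,0.15,-0.05,0,-0.6],[2.25,0.25,-0.05,0,-0.6],[2.85,0.45,-0.05,0,-0.6],[3.35,0.7,-0.05,0,-0.6]]}}

```text
clock: 17.3
tool_pos: [0.637, 0.0738, 0.253]
eef_rot: [0.758, -0.653, -0.0, 0.0]
contact_force: [3.2, 1.7, 3.3]
finger_gap: 0.0271
finger_force: 40.0
```

```bash
cp g.json gb.json; python3 plan.py 8
```

```text
t 17.3 th meas 5.164 cmd 5.157 Frad 2.6 Ftan -2.6 Fz 3.3 r 0.0744 tip err mm [-0.3 -0.6]
circle fit [0.566  0.0962 0.0748]
[[0.55, 0.25, 0, 0, -0.6], [1.05, 0.6, 0, 0, -0.6], [1.5, 0.95, 0, 0, -0.6], [1.95, 1.3, 0, 0, -0.6], [2.35, 1.75, 0, 0, -0.6], [2.75, 2.2, 0, 0, -0.6], [3.05, 2.65, 0, 0, -0.6], [3.35, 3.15, 0, 0, -0.6]]
```

Request:
{"op": "step_arm", "data": {"steps": [[0.55,0.25,0,0,-0.6],[1.05,0.6,0,0,-0.6],[1.5,0.95,0,0,-0.6],[1.95,1.3,0,0,-0.6],[2.35,1.75,0,0,-0.6],[2.75,2.2,0,0,-0.6],[3.05,2.65,0,0,-0.6],[3.35,3.15,0,0,-0.6]]}}

```text
clock: 18.3
tool_pos: [0.6106, 0.0363, 0.2529]
eef_rot: [0.758, -0.653, -0.0, 0.0]
contact_force: [1.2, 1.7, 2.4]
finger_gap: 0.0272
finger_force: 40.0
```

```bash
cp g.json gb.json; python3 plan.py 10
```

```text
t 18.3 th meas 5.791 cmd 5.785 Frad -0.7 Ftan -2.0 Fz 2.4 r 0.0745 tip err mm [-0.6 -0.3]
circle fit [0.566  0.0962 0.0748]
[[0.25, 0.55, 0, 0, -0.6], [0.5, 1.1, 0, 0, -0.6], [0.65, 1.65, 0, 0, -0.6], [0.8, 2.2, 0, 0, -0.6], [0.9, 2.8, 0, 0, -0.6], [0.9, 3.4, 0, 0, -0.6], [0.9, 3.95, 0, 0, -0.6], [0.85, 4.55, 0, 0, -0.6], [0.75, 5.15, 0, 0, -0.6], [0.6, 5.7, 0, 0, -0.6]]
```

Request:
{"op": "step_arm", "data": {"steps": [[0.25,0.55,0,0,-0.6],[0.5,1.1,0,0,-0.6],[0.65,1.65,0,0,-0.6],[0.8,2.2,0,0,-0.6],[0.9,2.8,0,0,-0.6],[0.9,3.4,0,0,-0.6],[0.9,3.95,0,0,-0.6],[0.85,4.55,0,0,-0.6],[0.75,5.15,0,0,-0.6],[0.6,5.7,0,0,-0.6]]}}

```text
clock: 19.55
tool_pos: [0.5551, 0.0222, 0.253]
eef_rot: [0.758, -0.653, -0.0, 0.0]
contact_force: [2.9, 0.7, -0.4]
finger_gap: 0.0274
finger_force: 40.0
```

```bash
cp g.json gb.json; python3 plan.py 12
```

```text
t 19.55 th meas 6.579 cmd 6.57 Frad -1.1 Ftan -2.8 Fz -0.4 r 0.0746 tip err mm [-0.6 -0. ]
circle fit [0.566  0.0962 0.0748]
[[-0.15, 0.55, 0, 0, -0.6], [-0.4, 1.1, 0, 0, -0.6], [-0.65, 1.6, 0, 0, -0.6], [-1.0, 2.1, 0, 0, -0.6], [-1.35, 2.6, 0, 0, -0.6], [-1.7, 3.0, 0, 0, -0.6], [-2.15, 3.45, 0, 0, -0.6], [-2.6, 3.8, 0, 0, -0.6], [-3.05, 4.15, 0, 0, -0.6], [-3.55, 4.45, 0, 0, -0.6], [-4.1, 4.7, 0, 0, -0.6], [-4.65, 4.9, 0, 0, -0.6]]
```

Request:
{"op": "step_arm", "data": {"steps": [[-0.15,0.55,0,0,-0.6],[-0.4,1.1,0,0,-0.6],[-0.65,1.6,0,0,-0.6],[-1.0,2.1,0,0,-0.6],[-1.35,2.6,0,0,-0.6],[-1.7,3.0,0,0,-0.6],[-2.15,3.45,0,0,-0.6],[-2.6,3.8,0,0,-0.6],[-3.05,4.15,0,0,-0.6],[-3.55,4.45,0,0,-0.6],[-4.1,4.7,0,0,-0.6],[-4.65,4.9,0,0,-0.6]]}}

```text
clock: 21.05
tool_pos: [0.4999, 0.061, 0.253]
eef_rot: [0.758, -0.653, 0.0, 0.0]
contact_force: [3.7, -0.4, -4.1]
finger_gap: 0.0271
finger_force: 40.0
```

```bash
cp g.json gb.json; python3 plan.py 9
```

```text
t 21.05 th meas 7.516 cmd 7.512 Frad -3.1 Ftan -2.1 Fz -4.1 r 0.0749 tip err mm [-0.5  0.1]
circle fit [0.566  0.0962 0.0747]
[[-0.55, 0.2, 0, 0, -0.6], [-1.1, 0.35, 0, 0, -0.6], [-1.7, 0.4, 0, 0, -0.6], [-2.3, 0.45, 0, 0, -0.6], [-2.85, 0.45, 0, 0, -0.6], [-3.45, 0.4, 0, 0, -0.6], [-4.05, 0.3, 0, 0, -0.6], [-4.6, 0.15, 0, 0, -0.6], [-5.15, -0.05, 0, 0, -0.6]]
```

Request:
{"op": "step_arm", "data": {"steps": [[-0.55,0.2,0,0,-0.6],[-1.1,0.35,0,0,-0.6],[-1.7,0.4,0,0,-0.6],[-2.3,0.45,0,0,-0.6],[-2.85,0.45,0,0,-0.6],[-3.45,0.4,0,0,-0.6],[-4.05,0.3,0,0,-0.6],[-4.6,0.15,0,0,-0.6],[-5.15,-0.05,0,0,-0.6]]}}

```text
clock: 22.18
tool_pos: [0.4928, 0.1121, 0.2531]
eef_rot: [0.758, -0.653, -0.0, 0.0]
contact_force: [0.8, -1.7, -0.8]
finger_gap: 0.0272
finger_force: 40.0
```

```bash
cp g.json gb.json; python3 plan.py 5
```

```text
t 22.18 th meas 8.219 cmd 8.219 Frad -1.2 Ftan -1.5 Fz -0.8 r 0.0749 tip err mm [-0.4  0.2]
circle fit [0.566  0.0962 0.0747]
[[-0.55, -0.2, 0, 0, -0.6], [-1.05, -0.5, 0, 0, -0.6], [-1.55, -0.8, 0, 0, -0.6], [-2.05, -1.15, 0, 0, -0.6], [-2.5, -1.55, 0, 0, -0.6]]
```

Request:
{"op": "step_arm", "data": {"steps": [[-0.55,-0.2,0,0,-0.6],[-1.05,-0.5,0,0,-0.6],[-1.55,-0.8,0,0,-0.6],[-2.05,-1.15,0,0,-0.6],[-2.5,-1.55,0,0,-0.6]]}}

```text
clock: 22.8
tool_pos: [0.5048, 0.1393, 0.2531]
eef_rot: [0.758, -0.652, -0.0, 0.0]
contact_force: [-1.1, -1.4, 0.6]
finger_gap: 0.0275
finger_force: 40.0
```

```bash
cp g.json gb.json; python3 plan.py 5
```

```text
t 22.8 th meas 8.619 cmd 8.611 Frad 0.1 Ftan -1.8 Fz 0.6 r 0.075 tip err mm [-0.1  0.4]
circle fit [0.566  0.0963 0.0747]
[[-0.4, -0.4, 0, 0, -0.6], [-0.75, -0.85, 0, 0, -0.6], [-1.1, -1.35, 0, 0, -0.6], [-1.4, -1.85, 0, 0, -0.6], [-1.65, -2.35, 0, 0, -0.6]]
```

Request:
{"op": "step_arm", "data": {"steps": [[-0.4,-0.4,0,0,-0.6],[-0.75,-0.85,0,0,-0.6],[-1.1,-1.35,0,0,-0.6],[-1.4,-1.85,0,0,-0.6],[-1.65,-2.35,0,0,-0.6]]}}

```text
clock: 23.42
tool_pos: [0.5228, 0.157, 0.2529]
eef_rot: [0.758, -0.653, -0.001, 0.003]
contact_force: [-19.5, -6.1, 14.3]
finger_gap: 0.0274
finger_force: 40.0
```

```bash
cp g.json gb.json; python3 plan.py 8
```

```text
t 23.43 th meas 8.958 cmd 9.004 Frad 6.3 Ftan -19.4 Fz 14.3 r 0.0747 tip err mm [-2.8 -1.8]
circle fit [0.566  0.0963 0.0748]
[[-0.25, -0.55, 0, 0, -0.6], [-0.4, -1.1, 0, 0, -0.6], [-0.55, -1.7, 0, 0, -0.6], [-0.6, -2.25, 0, 0, -0.6], [-0.65, -2.85, 0, 0, -0.6], [-0.65, -3.45, 0, 0, -0.6], [-0.6, -4.0, 0, 0, -0.6], [-0.5, -4.6, 0, 0, -0.6]]
```

Same as the first bite, so I'll lean on through it.

Request:
{"op": "step_arm", "data": {"steps": [[-0.25,-0.55,0,0,-0.6],[-0.4,-1.1,0,0,-0.6],[-0.55,-1.7,0,0,-0.6],[-0.6,-2.25,0,0,-0.6],[-0.65,-2.85,0,0,-0.6],[-0.65,-3.45,0,0,-0.6],[-0.6,-4.0,0,0,-0.6],[-0.5,-4.6,0,0,-0.6]]}}

```text
clock: 24.42
tool_pos: [0.5708, 0.1707, 0.2532]
eef_rot: [0.758, -0.652, 0.0, -0.0]
contact_force: [-0.4, 2.3, 1.6]
finger_gap: 0.0271
finger_force: 40.0
```

```bash
cp g.json gb.json; python3 plan.py 14
```

```text
t 24.43 th meas 9.638 cmd 9.632 Frad 2.3 Ftan -0.5 Fz 1.6 r 0.0749 tip err mm [0.4 0.2]
circle fit [0.566  0.0963 0.0748]
[[0.15, -0.55, 0, 0, -0.6], [0.3, -1.1, 0, 0, -0.6], [0.55, -1.65, 0, 0, -0.6], [0.8, -2.2, 0, 0, -0.6], [1.15, -2.65, 0, 0, -0.6], [1.5, -3.15, 0, 0, -0.6], [1.85, -3.6, 0, 0, -0.6], [2.3, -4.0, 0, 0, -0.6], [2.75, -4.35, 0, 0, -0.6], [3.2, -4.7, 0, 0, -0.6], [3.7, -5.0, 0, 0, -0.6], [4.25, -5.3, 0, 0, -0.6], [4.8, -5.5, 0, 0, -0.6], [5.35, -5.65, 0, 0, -0.6]]
```

Request:
{"op": "step_arm", "data": {"steps": [[0.15,-0.55,0,0,-0.6],[0.3,-1.1,0,0,-0.6],[0.55,-1.65,0,0,-0.6],[0.8,-2.2,0,0,-0.6],[1.15,-2.65,0,0,-0.6],[1.5,-3.15,0,0,-0.6],[1.85,-3.6,0,0,-0.6],[2.3,-4.0,0,0,-0.6],[2.75,-4.35,0,0,-0.6],[3.2,-4.7,0,0,-0.6],[3.7,-5.0,0,0,-0.6],[4.25,-5.3,0,0,-0.6],[4.8,-5.5,0,0,-0.6],[5.35,-5.65,0,0,-0.6]]}}

```text
clock: 26.18
tool_pos: [0.6344, 0.1256, 0.2532]
eef_rot: [0.758, -0.653, 0.0, -0.0]
contact_force: [3.1, 3.7, 2.6]
finger_gap: 0.0272
finger_force: 40.0
```

```bash
cp g.json gb.json; python3 plan.py 14
```

```text
t 26.18 th meas 10.737 cmd 10.731 Frad 4.3 Ftan -2.1 Fz 2.6 r 0.0746 tip err mm [ 0.3 -0.4]
circle fit [0.566  0.0963 0.0748]
[[0.55, -0.15, 0, 0, -0.6], [1.15, -0.25, 0, 0, -0.6], [1.75, -0.3, 0, 0, -0.6], [2.3, -0.25, 0, 0, -0.6], [2.9, -0.2, 0, 0, -0.6], [3.5, -0.15, 0, 0, -0.6], [4.05, 0.0, 0, 0, -0.6], [4.6, 0.2, 0, 0, -0.6], [5.15, 0.45, 0, 0, -0.6], [5.65, 0.7, 0, 0, -0.6], [6.15, 1.0, 0, 0, -0.6], [6.65, 1.35, 0, 0, -0.6], [7.05, 1.75, 0, 0, -0.6], [7.5, 2.15, 0, 0, -0.6]]
```

Request:
{"op": "step_arm", "data": {"steps": [[0.55,-0.15,0,0,-0.6],[1.15,-0.25,0,0,-0.6],[1.75,-0.3,0,0,-0.6],[2.3,-0.25,0,0,-0.6],[2.9,-0.2,0,0,-0.6],[3.5,-0.15,0,0,-0.6],[4.05,0.0,0,0,-0.6],[4.6,0.2,0,0,-0.6],[5.15,0.45,0,0,-0.6],[5.65,0.7,0,0,-0.6],[6.15,1.0,0,0,-0.6],[6.65,1.35,0,0,-0.6],[7.05,1.75,0,0,-0.6],[7.5,2.15,0,0,-0.6]]}}

```text
clock: 27.92
tool_pos: [0.6235, 0.0483, 0.253]
eef_rot: [0.758, -0.653, -0.0, 0.0]
contact_force: [0.9, 2.0, 2.5]
finger_gap: 0.0275
finger_force: 40.0
```

```bash
cp g.json gb.json; python3 plan.py 12 de
```

```text
t 27.93 th meas 11.838 cmd 11.83 Frad -0.6 Ftan -2.1 Fz 2.5 r 0.0747 tip err mm [-0.6 -0.4]
circle fit [0.566  0.0963 0.0748]
[[0.35, 0.45, 0, 0, -0.6], [0.7, 0.95, 0, 0, -0.6], [1.0, 1.45, 0, 0, -0.6], [1.25, 1.95, 0, 0, -0.6], [1.5, 2.5, 0, 0, -0.6], [1.65, 3.05, 0, 0, -0.6], [1.8, 3.65, 0, 0, -0.6], [1.9, 4.2, 0, 0, -0.6], [1.9, 4.75, 0, 0, -0.6], [1.9, 5.05, 0, 0, -0.6], [1.9, 5.05, 0, 0, -0.6], [1.9, 5.05, 0, 0, -0.6]]
```

Request:
{"op": "step_arm", "data": {"steps": [[0.35,0.45,0,0,-0.6],[0.7,0.95,0,0,-0.6],[1.0,1.45,0,0,-0.6],[1.25,1.95,0,0,-0.6],[1.5,2.5,0,0,-0.6],[1.65,3.05,0,0,-0.6],[1.8,3.65,0,0,-0.6],[1.9,4.15,0,0,-0.6],[1.9,4.55,0,0,-0.6],[1.9,4.85,0,0,-0.6],[1.9,5.0,0,0,-0.6],[1.9,5.05,0,0,-0.6],[1.9,5.05,0,0,-0.6],[1.9,5.05,0,0,-0.6]]}}

```text
clock: 29.68
tool_pos: [0.5767, 0.0222, 0.253]
eef_rot: [0.758, -0.653, -0.0, 0.0]
contact_force: [0.8, -0.4, 0.3]
finger_gap: 0.0273
finger_force: 40.0
```

```bash
cp g.json gb.json; python3 plan.py 2 e
```

```text
t 29.68 th meas 12.571 cmd 12.566 Frad 0.6 Ftan -0.7 Fz 0.3 r 0.0745 tip err mm [-0.2 -0.1]
circle fit [0.566  0.0963 0.0748]
[[0.0, 0.0, 0, 0, -0.6], [0.0, 0.0, 0, 0, -0.6]]
```

Request:
{"op": "step_arm", "data": {"steps": [[0,0,0,0,-0.6],[0,0,0,0,-0.6],[0,0,0,0,-0.3],[0,0,0,0,0],[0,0,0,0,0.2],[0,0,0,0,0.2],[0,0,0,0,0.2],[0,0,-2,0,0.2],[0,0,-6,0,0.2],[0,0,-10,0,0.2],[0,0,-12,0,0.2],[0,0,-12,0,0.2],[0,0,-12,0,0.2]], "force": 5}}

```text
clock: 31.3
tool_pos: [0.5764, 0.0223, 0.3722]
eef_rot: [0.758, -0.653, -0.0, 0.0]
contact_force: [0.6, -0.6, -1.0]
finger_gap: 0.0524
finger_force: 0.0
```

```bash
python3 - <<'E'
from rig import r
import cv2
a=r.read_camera('wrist');cv2.imwrite('pics/w9.png',a)
E
```

```text
(no output)
```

View pics/w9.png

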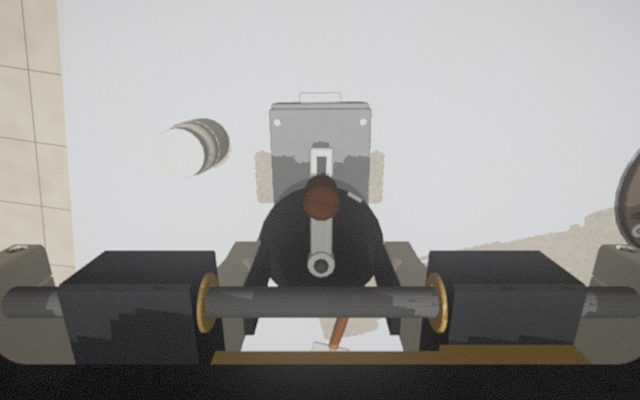

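The picture shows the knob (321,200) straight over the drawer front, in line with the hub (320,264) and the lip (320,97). The drawer is shut and the hand is clear of everything.

```bash
python3 -c "
from rig import r
print(r.hand_in())"
```

```text
the job is handed in; nothing more can be done
None
```

I pushed the drawer home and turned the crank clockwise to its second coming round at about ten seconds a turn. The last picture shows the knob over the drawer front. I let go, backed the hand clear and handed in the job at about 31 s; no verdict came back.

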